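Brace a square jar and unscrew its lid

ROBOT

A 7-joint arm with a two-finger parallel gripper is mounted at the origin on the work surface. World frame = base frame: x ahead of the robot, y to its left, z up, the work surface at z = 0. Lengths are in mm, angles in degrees, forces in N, time in s.
With the tool pointing down it reaches from about 400 to 900 mm from the base axis. Payload 5.5 kg.
Tool frame: the origin (TCP) lies at the very end of the fingers, on their centre line; the grasp point (between the pads) lies 19 mm behind it; z points along the fingers, y is the line along which they close (so a half turn about z gives the same grasp; the last joint's range is limited). The gripper opens to 92 mm and grips with 3 to 60 N. Pads are 19 mm wide; open, the fingers measure 130 mm over their backs; the gripper's body (75 mm by 190 mm) begins 47 mm behind the grasp point.
Start: joints at [78.106, 28.699, -24.465, 88.831, 12.651, 65.22, -12.049], TCP at [294.871, -579.268, 226.729] pointing down, gripper open.
Joint ranges: [-164.97, 164.97], [-17.58, 116.51], [-87.97, 89.64], [11.32, 138.91], [-80.73, 260.73], [10.89, 115.49], [-147.41, 147.41]. Speed limits (degrees/s): [147.25, 147.25, 180, 180, 180, 180, 180].

INTERFACE

Orientations are given as [roll, pitch, yaw] about the fixed x, y, z axes, in that order (R = Rz(yaw) Ry(pitch) Rx(roll)).
In Python, from workcell import ctrl, read_camera, camera_model gives the robot as it stands.
- The arm moves only by the tool servo_tool, never from a script. Its argument "moves" is a list that holds one entry, the list of rows, each a list of 7 numbers: the shift along the tool's x, y, z in mm, then the turn, a rotation vector about the tool's x, y, z in rad, then the finger opening in mm, from 0 to 91.8. In form: [[[tx, ty, tz, ax, ay, az, claw], ...]]. A call has 1 to 12 rows; each row shifts and turns the commanded pose from where the row before left it, along the tool's axes as they then stand; what a row does not reach is not made up. A row lasts 1/12 s, in which the tool goes at most 41.7 mm and 7.16 degrees, less where a joint would pass 70% of its speed; a pose out of reach is approached as far as the arm can. A call with a gripper value outside its range is refused whole. The fingers move at their own pace and stop on an object; the grip force is fixed at half the most. Time passes only in rows, so rows that do not move let the fingers close. It gives the time, the measured TCP pose, the force, the opening and the grip force at its end, in the units of the state.
- ctrl.sense(): the state, without advancing time (a new reading comes with each control period).
- read_camera(name): name is "scene" or "top" or "wrist"; returns the picture (400x640x3 uint8, red, green, blue); there is no depth.
- camera_model(name): a dict with "fx", "fy", "cx", "cy" (pixels), "dist" ([k1, k2, p1, p2, k3] as OpenCV has them; the pictures are not rectified), "R" (3x3) and "t" (3): a world point X has camera coordinates R X + t. Camera axes: x right, y down, z forward; pixel columns grow to the right and rows downward; lengths in mm; the calibration is good to about 2 mm. A picture is of the moment at which its call begins: read the wrist's pose just before it. camera_model takes no time and is no camera call; for the wrist camera it gives the pose at the moment of the call.
- ctrl.job_done(): hands the job in; it is judged then, once.
The state is a dict: "time": time; "q": joint angles; "joint_vel": joint speeds; "tau": joint torques, N m; "position": TCP position; "tcp_rot": TCP orientation; "ft_force": force on the tool from outside, world axes, zero at the start; "ft_torque": the same for the moment, N m; "finger_gap": finger opening in mm; "grasp_force": force on a finger pad.
Only numpy, scipy, OpenCV 4.12 (cv2) and the standard library are available. Lean on these libraries where they do the work, as an engineer would, in place of code of your own. Each camera call takes 0.05 s, during which the arm holds its last target. There are 200 camera calls.

TASK

Take the square jar out of the crate, stand it fully down in the square pocket of the wooden jar holder with its lid still on, then unscrew the lid anticlockwise until its threads let go. Lift the lid straight up two or three centimetres clear and finish still holding it there in the gripper, level and above the open jar, with the jar left standing in the holder. Leave the other jars, the tin and the things on the counter where they are.

Things in the scene. Friction and masses are not known exactly. Their poses are not given: they have to be found in the camera images.
- jar_mid (a point): the square jar to open: white ceramic, body 64 x 64 mm, 80 mm high (bottom edges rounded 7 mm), round neck, round steel lid on top; 102 mm high, 0.3 to 0.5 kg with the lid. The only square jar. It stands upright in the crate, any way round; may be lifted by its closed lid. Point: centre of the square body, 40 mm above its underside; z up, x and y square to its sides.
- lid_mid (a point): the square jar's lid: round knurled steel, 58 mm across, 20 mm high, 60 g. Point: its centre, half-way up, on its axis; z up. Closed, it lies 52 mm above jar_mid. It is tight: turning it takes 0.2 to 0.4 Nm, which would turn a jar that is not braced.
- jar_neck (a point): centre of the top of the jar's neck (hidden under the closed lid), 91 mm above its underside. Ledges on the neck hold three lugs in the lid; a sprung seal pushes the lid up with 12 N. Turned anticlockwise seen from above, the lid comes free 46 to 54 degrees round (relative to the jar), then a stop at about 80; in between it lifts straight off, clear of the neck 11 mm up. Clockwise is blocked.
- holder_floor (a point): the jar holder: wooden block 130 x 130 x 35 mm fixed to the counter, with one square pocket in its middle, 69 x 69 mm, 25 mm deep, 5 mm bevel at its mouth. Point: centre of the pocket's floor, 10 mm above the counter; z up, x and y square to the pocket. The jar fits any of four ways round, 2.5 mm to spare each side, and turns about 4 degrees before the pocket stops it.
- crate: low open wooden crate 236 x 236 mm, 55 mm high, walls and floor 8 mm, fixed to the counter. Origin: centre of its underside. Four things stand in it, in a 2 x 2 pattern 104 mm apart: the square jar and the three below, in any order.
- round_jar: bystander in the crate: squat round white jar, 68 mm across, 73 mm high, steel lid. Origin: centre of its underside.
- slim_jar: bystander in the crate: slim round white jar, 50 mm across, 84 mm high, steel lid. Origin: centre of its underside.
- wide_tin: bystander in the crate: plain round metal tin, 74 mm across, 62 mm high. Origin: centre of its underside.
- mug: bystander on the counter: white mug, 80 mm across, 90 mm high, handle to its +y. Origin: centre of its underside.
- bowl: bystander on the counter: blue bowl, 100 mm across, 45 mm high. Origin: centre of its underside.
- spoon: bystander on the counter: spoon with wooden handle and metal bowl, 200 mm long along its x. Origin: under its middle.
- salt_pot: bystander on the counter: small white salt pot, 52 mm across, 70 mm high. Origin: centre of its underside.
Mind the look-alikes: they are no part of the job. What is shaped like the part that bears jar_mid but green or purple is not meant.

How it is judged (in metres and radians):
On the way:
1. the square jar stands fully down in the holder's pocket with its lid still closed (z of jar_mid in the frame of holder_floor between 0.036 and 0.044 m and horizontal distance between jar_mid and holder_floor below 0.008 m and angle between jar_mid's own z axis and vertical below 0.08 rad and z of lid_mid in the frame of jar_mid below 0.055 m), for 0.2 s.
At the end, for the whole second after the job is handed in: The square jar stands upright (within 0.08 rad) on the pocket's floor of the holder (within 4 mm in height, 8 mm sideways); the lid, held by the fingers, level within 0.25 rad and still, touches the jar no more, is 14 to 65 mm above its closed height and within 20 mm sideways of the jar's axis (z of jar_mid in the frame of holder_floor between 0.036 and 0.044 m and horizontal distance between jar_mid and holder_floor below 0.008 m and angle between jar_mid's own z axis and vertical below 0.08 rad and z of lid_mid in the frame of jar_mid between 0.066 and 0.117 m and horizontal distance between lid_mid and jar_mid below 0.02 m and angle between lid_mid's own z axis and vertical below 0.25 rad and contact force between lid and the fingers above 1 N and contact force between lid and jar below 0.1 N and linear speed of lid below 0.02 m/s); the arm keeps its last pose, push and grip.
It fails at once if another jar or the tin in the crate is tipped over or shoved more than 40 mm (distance of any of round_jar, slim_jar, wide_tin from where it was at the start of the episode above 0.04 m or angle between any of round_jar, slim_jar, wide_tin's own z axis and vertical above 0.6 rad).
It fails at once if the mug, bowl, spoon or salt pot is tipped over or shoved more than 40 mm (distance of any of mug, bowl, spoon, salt_pot from where it was at the start of the episode above 0.04 m or angle between any of mug, bowl, spoon, salt_pot's own z axis and vertical above 0.6 rad).
It also fails if it takes over 48 s, if anything falls off the work surface, if the arm or the gripper's body presses on something with over 40 N, if the wrist force passes 120 N, or if a joint passes its speed limit or range.

## Working session

There is one attempt and no reset: what is moved stays moved. The work goes in short steps, Python scripts to look and compute and a tool call to move; the robot and the scene stay as the last step left them, time stands still between calls to the robot, and variables do not carry over. Pictures are saved under pics/ and viewed, at most 10 in all, crops included, and the job is handed in when it is done.

Besides the shell and the picture viewer there is one more tool, called by a JSON object that holds its "name" and its "arguments", one argument or row to a line. servo_tool: Moves the arm, as the interface text tells. Its arguments: {"type":"object","properties":{"moves":{"type":"array","items":{"type":"array","items":{"type":"array","items":{"type":"number"}}}}},"required":["moves"]}

```bash
mkdir -p pics
cat > h.py <<'E'
import numpy as np, cv2
from workcell import ctrl, read_camera, camera_model
def K(m): return np.array([[m["fx"],0,m["cx"]],[0,m["fy"],m["cy"]],[0,0,1.]])
def ray(m,uv,z):
    p=cv2.undistortPoints(np.array([[uv]],float),K(m),np.array(m["dist"],float))[0,0]
    R=np.array(m["R"]);t=np.array(m["t"]); c=-R.T@t; d=R.T@np.array([p[0],p[1],1])
    return c+d*(z-c[2])/d[2]
def proj(m,X):
    R=np.array(m["R"],float);t=np.array(m["t"],float)
    return cv2.projectPoints(np.array(X,float).reshape(-1,1,3),cv2.Rodrigues(R)[0],t,K(m),np.array(m["dist"],float))[0][:,0]
def save(n,f):
    m=camera_model(n); im=read_camera(n); cv2.imwrite(f"pics/{f}.png",im[:,:,::-1]); return m,im
E
python3 - <<'E'
from h import *
print(ctrl.sense())
a=save("scene","s0")[1];b=save("top","t0")[1]
for n in("scene","top"):
    m=camera_model(n);print(n,m["fx"],-np.array(m["R"]).T@np.array(m["t"]),np.array(m["R"]).round(2).tolist())
E
```

```text
{'time': 0.0, 'q': array([ 78.10631324,  28.75409911, -24.45262554,  88.89083771,
        12.65264075,  65.22040614, -12.04908441]), 'joint_vel': array([-0.00539989,  0.04607913, -0.03371323, -0.02585551,  0.04308341,
       -0.02538172, -0.04847108]), 'tau': array([ 9.37639306e-04, -5.66584325e+01, -5.81580877e+00, -2.79109079e+01,
       -6.84525305e-02,  3.08474852e-02,  1.76065178e-04]), 'position': array([ 294.45783999, -578.69416813,  225.67868354]), 'tcp_rot': array([-1.79888426e+02, -1.95958217e-03,  2.69772619e+01]), 'ft_force': array([ 1.45478238, -0.74026835,  0.22684852]), 'ft_torque': array([0.004384  , 0.02874056, 0.03591727]), 'grasp_force': 0.0, 'finger_gap': 91.64825311975348}
scene 368.1189716113306 [1249.50633455  156.47036662  768.18231362] [[-0.26, 0.96, 0.0], [0.65, 0.18, -0.74], [-0.72, -0.19, -0.67]]
top 401.40307593516377 [ 430.23054096  -27.22771401 1301.4293098 ] [[-0.03, -1.0, 0.0], [-1.0, 0.02, -0.09], [0.09, -0.0, -1.0]]
```

View pics/t0.png

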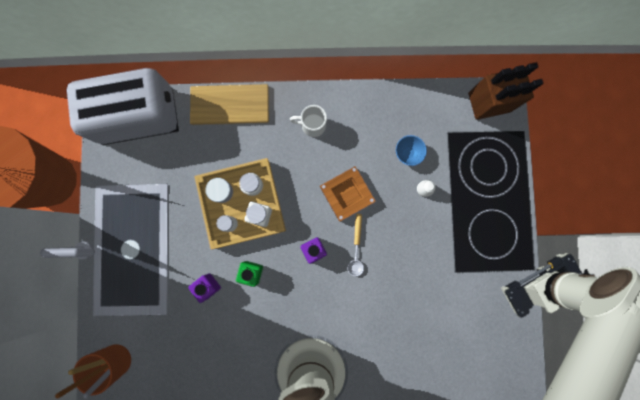

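View pics/s0.png

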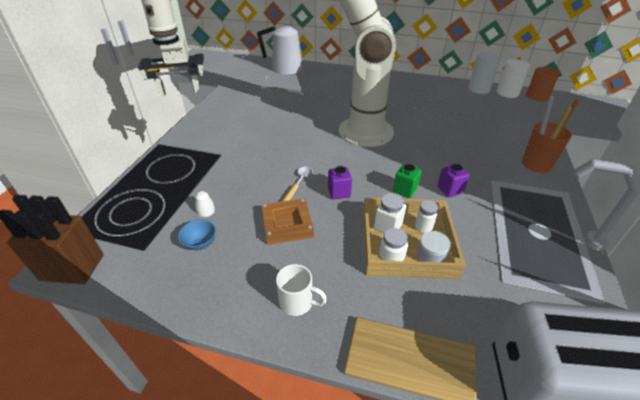

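In the top view, the things that could be taken for the square jar are the crate items at (258,213), (251,184), (225,223) and (217,189), and the purple and green jars at (203,288), (314,250) and (249,273). My choice is the white one with square corners at (258,213), which is (390,210) in the scene view. The holder is at (347,194). I'll check the choice in one close crop.

Run:
```python
from h import *
a=cv2.imread("pics/t0.png")[150:255,185:385]; b=cv2.imread("pics/s0.png")[180:285,250:470]
a=cv2.resize(a,None,fx=4,fy=4,interpolation=2)[:,:800]
b=cv2.resize(b,(800,382)); 
cv2.imwrite("pics/c0.png",np.vstack([cv2.resize(a,(600,315)),cv2.resize(b,(600,285))]))
m=camera_model("top")
for n,uv,z in[("lid",(258,210),110),("holder",(347,194),35),("crate",(240,203),55)]: print(n,ray(m,uv,z))
```

```text
lid [508.63052546 145.93396745 110.        ]
holder [ 557.36658896 -126.05675661   35.        ]
crate [535.49537847 209.86670005  55.        ]
```

View pics/c0.png

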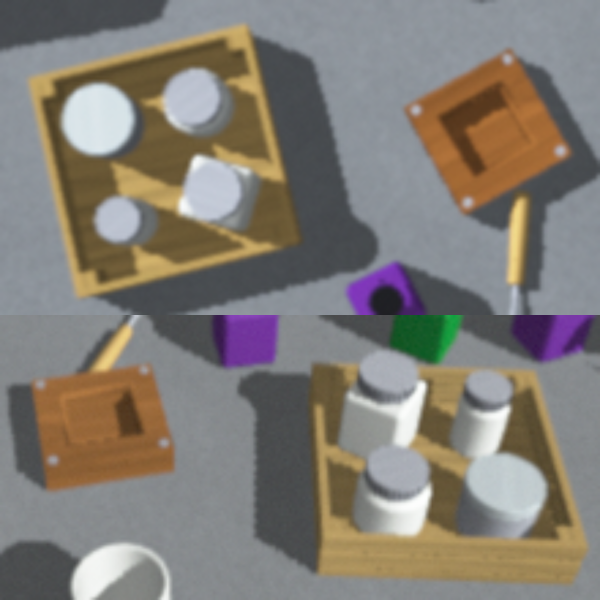

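The crop confirms it: the white square-bodied jar has its lid at top-view pixel (256,213), next to the round jar, slim jar and tin. The holder's pocket is empty. Next I'll get the distances to a viewpoint over the holder, and the wrist camera's offset.

```bash
cat >> h.py <<'E'
from scipy.spatial.transform import Rotation as Ro
def pose():
    s=ctrl.sense(); return s, np.array(s["position"]), Ro.from_euler("xyz",s["tcp_rot"],degrees=True)
def todelta(P,yaw=None):
    s,p,R=pose(); d=R.inv().apply(np.array(P)-p)
    out="t=%.1f pos %s rpy %s gap %.1f gf %.1f F %s Tz %.2f | tool d %s"%(s["time"],p.round(1),np.round(s["tcp_rot"],1),s["finger_gap"],s["grasp_force"],np.round(s["ft_force"],1),s["ft_torque"][2],d.round(1))
    if yaw is not None: out+=" az %.3f"%np.radians(-((yaw-s["tcp_rot"][2]+180)%360-180))
    print(out," q",np.round(s["q"],0))
E
python3 - <<'E'
from h import *
m=camera_model("wrist"); s,p,R=pose()
Rc=np.array(m["R"]);c=-Rc.T@np.array(m["t"])
print("cam off tool",R.inv().apply(c-p),"axis tool",R.inv().apply(Rc[2]),m["fx"])
todelta([557,-126,350]); todelta([508,146,350])
t=camera_model("top")
print(ray(t,(255.7,213.3),110))
for u,v in[(104,108),(58,0),(185-185,0)]: pass
for u,v in[(415,109),(508,58),(562,151),(467,203)]: print("screw",ray(t,(185+u/3,150+v/3),35))
E
```

```text
cam off tool [  78.84453117    0.33261902 -157.0303779 ] axis tool [-0.29295336 -0.00109181  0.95612611] 310.7961504623596
t=0.1 pos [ 294.5 -578.8  225.8] rpy [-179.9   -0.    27. ] gap 91.6 gf 0.0 F [0.5 0.  0. ] Tz 0.03 | tool d [ 439.3 -284.7 -123.7]  q [ 78.  29. -24.  89.  13.  65. -12.]
t=0.1 pos [ 294.5 -578.8  225.8] rpy [-179.9   -0.    27. ] gap 91.6 gf 0.0 F [0.5 0.  0. ] Tz 0.03 | tool d [ 519.  -549.3 -123.2]  q [ 78.  29. -24.  89.  13.  65. -12.]
[498.97479332 152.89677216 110.        ]
screw [583.70911868 -51.6397437   35.        ]
screw [ 635.87532767 -151.99607683   35.        ]
screw [ 535.20148858 -205.75713035   35.        ]
screw [ 482.83668429 -103.69441562   35.        ]
```

{"name": "servo_tool", "arguments": {
  "moves": [
    [[30,-20,-5,0,0,0,91],[34,-22,-4,0,0,0,91],[34,-22,-4,0,0,0,91],[34,-22,-4,0,0,0,91],[34,-22,-4,0,0,0,91],[34,-22,-4,0,0,0,91],[34,-22,-3,0,0,0,91],[34,-22,-3,0,0,0,91],[34,-22,0,0,0,0,91],[34,-22,0,0,0,0,91],[34,-22,0,0,0,0,91],[34,-22,0,0,0,0,91]]
  ]
}}

```text
time: 1.1
position: [536.4, -160.8, 257.6]
tcp_rot: [180.0, 0.0, 27.0]
ft_force: [1.0, -0.6, 0.1]
finger_gap: 90.8
grasp_force: 0.0
```

{"name": "servo_tool", "arguments": {
  "moves": [
    [[34,-22,0,0,0,0,91],[0,0,0,0,0,0,91],[0,0,0,0,0,0,91]]
  ]
}}

```text
time: 1.35
position: [557.2, -123.4, 257.5]
tcp_rot: [-179.9, -0.0, 27.4]
ft_force: [-0.5, -0.8, -0.1]
finger_gap: 91.2
grasp_force: 0.0
```

Run:
```python
from h import *
todelta([559,-128,250]); m,im=save("wrist","w1"); import pickle; pickle.dump(m,open("w1.pkl","wb"))
todelta([500,152,250])
```

```text
t=1.4 pos [ 557.2 -123.4  257.5] rpy [-179.9   -0.    27.4] gap 91.2 gf 0.0 F [-0.5 -0.8 -0.1] Tz -0.00 | tool d [-0.5  4.9  7.5]  q [ 39.  21. -37.  98.  14.  65. -64.]
t=1.4 pos [ 556.3 -126.3  257.3] rpy [-180.     0.    27.1] gap 90.9 gf 0.0 F [ 0.1  0.1 -0.7] Tz 0.02 | tool d [  76.8 -273.4    7.4]  q [ 39.  21. -37.  98.  14.  66. -64.]
```

View pics/w1.png

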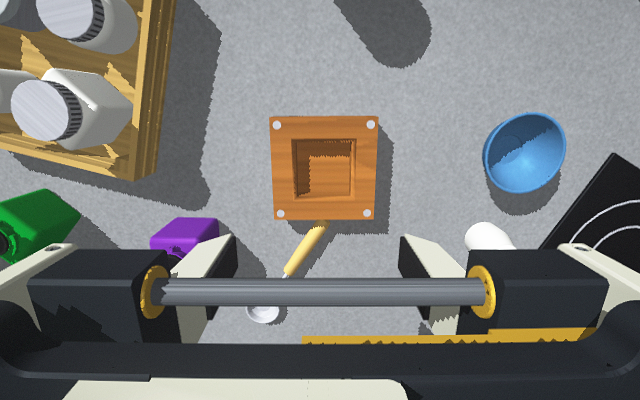

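The wrist view shows the holder with its corner screws at about (277,125), (371,125), (367,213) and (281,213). The square jar is at upper left, with its lid at (47,110). I'll refine the holder from the screws.

Run:
```python
from h import *; import pickle
m=pickle.load(open("w1.pkl","rb")); im=cv2.imread("pics/w1.png")
hsv=cv2.cvtColor(im,cv2.COLOR_BGR2HSV); P=[]
for u,v in[(277,125),(371,125),(367,213),(281,213)]:
    w=(hsv[v-7:v+8,u-7:u+8,1]<70).astype(np.uint8); mo=cv2.moments(w,True)
    uv=(u-7+mo["m10"]/mo["m00"],v-7+mo["m01"]/mo["m00"]); X=ray(m,uv,35); P.append(X); print(uv,X.round(1),mo["m00"])
P=np.array(P); print("centre",P.mean(0)); 
for i in range(4):
    d=P[(i+1)%4]-P[i]; print(np.linalg.norm(d),np.degrees(np.arctan2(d[1],d[0]))%90)
```

```text
(276.37704918032784, 124.81967213114754) [583.5 -54.3  35. ] 61.0
(371.7567567567568, 124.36486486486487) [ 636.3 -155.    35. ] 74.0
(367.925, 213.95) [ 535.9 -207.7   35. ] 80.0
(280.3114754098361, 214.72131147540983) [ 482.7 -107.2   35. ] 61.0
centre [ 559.59029322 -131.05660073   35.        ]
113.7546029657787 27.613292978864024
113.3310048978993 27.682490331102088
113.69067143929976 27.90237089765482
113.90470990641542 27.715028238069593
```

{"name": "servo_tool", "arguments": {
  "moves": [
    [[10,-32,0,0,0,0,91],[11,-38,0,0,0,0,91],[11,-38,0,0,0,0,91],[11,-38,0,0,0,0,91],[11,-38,0,0,0,0,91],[11,-38,0,0,0,0,91],[11,-38,0,0,0,0,91],[0,-13,0,0,0,0,91],[0,0,0,0,0,0,91],[0,0,0,0,0,0,91]]
  ]
}}

```text
time: 2.23
position: [500.3, 148.8, 257.5]
tcp_rot: [179.9, 0.0, 26.9]
ft_force: [-0.1, -0.5, 0.2]
finger_gap: 90.6
grasp_force: 0.0
```

Run:
```python
from h import *
todelta([500,152,250]); m,im=save("wrist","w2"); import pickle; pickle.dump(m,open("w2.pkl","wb"))
```

```text
t=2.2 pos [500.3 148.8 257.5] rpy [179.9   0.   26.9] gap 90.6 gf 0.0 F [-0.1 -0.5  0.2] Tz 0.03 | tool d [ 1.2 -3.   7.5]  q [ 18.  17. -45. 105.  13.  64. -94.]
```

View pics/w2.png

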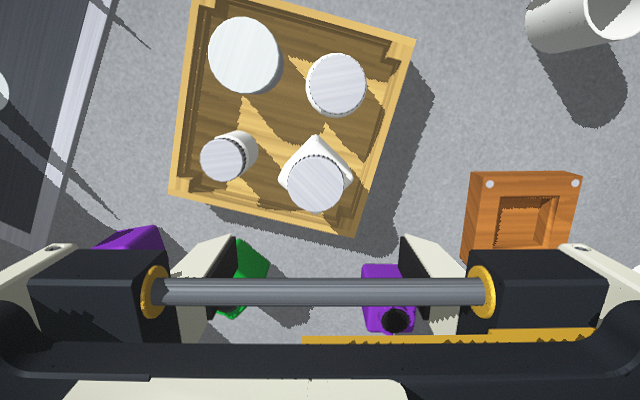

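The wrist view shows the square jar's lid at about (316,183), with body corners near (316,134), (355,178) and (278,180). The slim jar is at (222,160), the round jar at (337,84) and the tin at (244,55). The holder at (525,215) is still clear. I'll refine the lid circle and the square's angle.

Run:
```python
from h import *; import pickle
m=pickle.load(open("w2.pkl","rb")); im=cv2.imread("pics/w2.png")
c=im[120:225,265:370]; hsv=cv2.cvtColor(c,cv2.COLOR_BGR2HSV)
w=((hsv[...,1]<60)&(hsv[...,2]>120)).astype(np.uint8)
print(hsv[60:64:2,45:55:5].tolist(), hsv[25,51].tolist(),hsv[50,85].tolist(),hsv[24,45].tolist())
g=cv2.GaussianBlur(cv2.cvtColor(c,cv2.COLOR_BGR2GRAY),(3,3),0)
ci=cv2.HoughCircles(g,cv2.HOUGH_GRADIENT,1,10,param1=80,param2=12,minRadius=25,maxRadius=33); print(ci[0,:4]+[265,120,0])
for q in ci[0,:3]: print(ray(m,(q[0]+265,q[1]+120),110), q[2]*2*ray(m,(300,180),110)[0]*0)
X=[ray(m,p,88) for p in[(316,134),(355,178),(278,180)]]
print(X,"top-r angle",[np.degrees(np.arctan2(*(X[j]-X[i])[1::-1]))%90 for i,j in((0,1),(0,2))],[np.linalg.norm(X[j]-X[i]) for i,j in((0,1),(0,2),(1,2))])
b=cv2.resize(c,None,fx=5,fy=5,interpolation=cv2.INTER_CUBIC)
q=ci[0,0]; cv2.circle(b,(int(q[0]*5),int(q[1]*5)),int(q[2]*5),(0,0,255),1)
cv2.imwrite("pics/c2.png",b)
```

```text
[[[106, 12, 230], [112, 12, 228]], [[104, 12, 229], [112, 12, 227]]] [0, 0, 249] [23, 14, 149] [0, 0, 255]
[[314.5        183.5         28.        ]
 [348.5        127.5         26.60000038]]
[500.48039381 152.06739914 110.        ] 0.0
[564.67020177 147.89824917 110.        ] 0.0
[array([543.22079202, 172.08173847,  88.        ]), array([520.59963435, 113.56460768,  88.        ]), array([481.06705316, 186.62272904,  88.        ])] top-r angle [np.float64(68.86483135578894), np.float64(76.83236638391725)] [np.float64(62.73732039874788), np.float64(63.83202691524828), np.float64(83.06812909409307)]
```

View pics/c2.png

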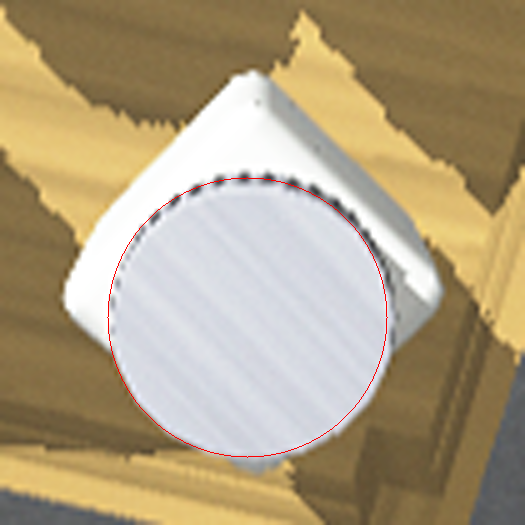

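Run:
```python
from h import *; import pickle
m=pickle.load(open("w2.pkl","rb"))
f=lambda p,z: ray(m,(p[0]/5+264.6,p[1]/5+119.6),z)
for n,a,b,z in[("topR",(320,148),(405,275),88),("botR",(300,115),(415,245),12),("botL",(90,245),(225,90),12)]:
    d=f(b,z)-f(a,z); print(n,np.degrees(np.arctan2(d[1],d[0]))%90)
print("lid",ray(m,(315.1,183.4),110)); todelta([500.3,151.5,150])
```

```text
topR 61.156477869895014
botR 68.83769957106706
botL 75.24067167953234
lid [500.84729461 151.57395119 110.        ]
t=2.3 pos [500.8 147.6 257.4] rpy [1.799e+02 1.000e-01 2.680e+01] gap 91.3 gf 0.0 F [ 0.9  0.6 -1.2] Tz 0.02 | tool d [  1.4  -3.8 107.4]  q [ 18.  17. -45. 105.  13.  64. -94.]
```

{"name": "servo_tool", "arguments": {
  "moves": [
    [[1,-3.5,20,0,0,0,84],[0,0,35,0,0,0,84],[0,0,35,0,0,0,84],[0,0,30,0,0,0,84],[0,0,20,0,0,0,84],[0,0,14,0,0,0,84],[0,0,6,0,0,0,84],[0,0,4,0,0,0,84],[0,0,0,0,0,0,84],[0,0,0,0,0,0,84]]
  ]
}}

```text
time: 3.12
position: [500.5, 153.1, 94.4]
tcp_rot: [180.0, -0.1, 26.9]
ft_force: [-0.4, -0.4, -0.3]
finger_gap: 83.8
grasp_force: 0.0
```

Run:
```python
from h import *
todelta([500.3,151.5,91.5])
```

```text
t=3.1 pos [500.5 153.1  94.4] rpy [ 1.80e+02 -1.00e-01  2.69e+01] gap 83.8 gf 0.0 F [-0.4 -0.4 -0.3] Tz 0.01 | tool d [-0.9  1.4  2.9]  q [  11.   29.  -38.  113.   25.   46. -105.]
```

{"name": "servo_tool", "arguments": {
  "moves": [
    [[0,0.5,2,0,0,0,84],[0,0,0,0,0,0,60],[0,0,0,0,0,0,50],[0,0,0,0,0,0,45],[0,0,0,0,0,0,45],[0,0,0,0,0,0,45],[0,0,0,0,0,0,45]]
  ]
}}

```text
time: 3.7
position: [500.5, 152.7, 92.1]
tcp_rot: [179.9, -0.0, 26.9]
ft_force: [1.4, -2.7, 3.1]
finger_gap: 57.3
grasp_force: 30.0
```

{"name": "servo_tool", "arguments": {
  "moves": [
    [[0,0,-6,0,0,0,45],[0,0,-14,0,0,0,45],[0,0,-25,0,0,0,45],[0,0,-30,0,0,0,45],[0,0,-30,0,0,0,45],[0,0,-20,0,0,0,45],[0,0,-5,0,0,0,45],[0,0,0,0,0,0,45]]
  ]
}}

```text
time: 4.37
position: [500.1, 153.9, 222.7]
tcp_rot: [180.0, -0.1, 27.0]
ft_force: [0.2, -1.0, -5.7]
finger_gap: 57.5
grasp_force: 30.0
```

Run:
```python
from h import *
todelta([559.6,-131,221],72)
```

```text
t=4.4 pos [500.1 153.9 222.7] rpy [ 1.8e+02 -1.0e-01  2.7e+01] gap 57.5 gf 30.0 F [ 0.2 -1.  -5.7] Tz -0.00 | tool d [-76.3 280.9   1.7] az -0.786  q [ 17.  19. -44. 107.  15.  60. -97.]
```

{"name": "servo_tool", "arguments": {
  "moves": [
    [[-3,11,0,0,0,0,45],[-7,26,0,0,0,0,45],[-9,34,0,0,0,0,45],[-9,34,0,0,0,0,45],[-9,34,0,0,0,0,45],[-9,34,0,0,0,0,45],[-9,34,0,0,0,0,45],[-9,34,0,0,0,0,45],[-7,24,0,0,0,0,45],[-4,12,0,0,0,0,45],[-1,4,0,0,0,0,45],[0,0,0,0,0,0,45]]
  ]
}}

```text
time: 5.37
position: [558.2, -132.3, 219.8]
tcp_rot: [-179.8, 0.1, 26.9]
ft_force: [-0.2, 0.4, -5.0]
finger_gap: 57.9
grasp_force: 30.0
```

{"name": "servo_tool", "arguments": {
  "moves": [
    [[0,0,0,0,0,-0.045,45],[0,0,0,0,0,-0.09,45],[0,0,0,0,0,-0.1,45],[0,0,0,0,0,-0.1,45],[0,0,0,0,0,-0.1,45],[0,0,0,0,0,-0.1,45],[0,0,0,0,0,-0.1,45],[0,0,0,0,0,-0.1,45],[0,0,0,0,0,-0.05,45],[0,0,0,0,0,0,45],[0,0,0,0,0,0,45]]
  ]
}}

```text
time: 6.28
position: [559.2, -129.2, 221.4]
tcp_rot: [-179.9, -0.0, 72.0]
ft_force: [-0.1, -0.2, -5.9]
finger_gap: 57.2
grasp_force: 30.0
```

Run:
```python
from h import *; import pickle
todelta([559.6,-131,221],72)
m,im=save("wrist","w3");pickle.dump(m,open("w3.pkl","wb"))
m2,i2=save("scene","s3")
s,p,R=pose()
u=proj(m2,[p])[0];print(u, proj(m,[p]))
u=u.astype(int);b=i2[u[1]-45:u[1]+105,u[0]-75:u[0]+75,::-1]
b=cv2.resize(b,(400,400),interpolation=2)
cv2.imwrite("pics/v3.png",np.hstack([cv2.resize(im[50:300,195:445,::-1],(400,400)),b]))
```

```text
t=6.3 pos [ 559.2 -129.2  221.4] rpy [-179.9   -0.    72. ] gap 57.2 gf 30.0 F [-0.1 -0.2 -5.9] Tz -0.01 | tool d [-1.6  1.   0.4] az 0.000  q [ 46.  26. -47. 100.  21.  63. -25.]
[282.09020102 161.68150897] [[318.88924633 253.17717908]]
```

View pics/v3.png

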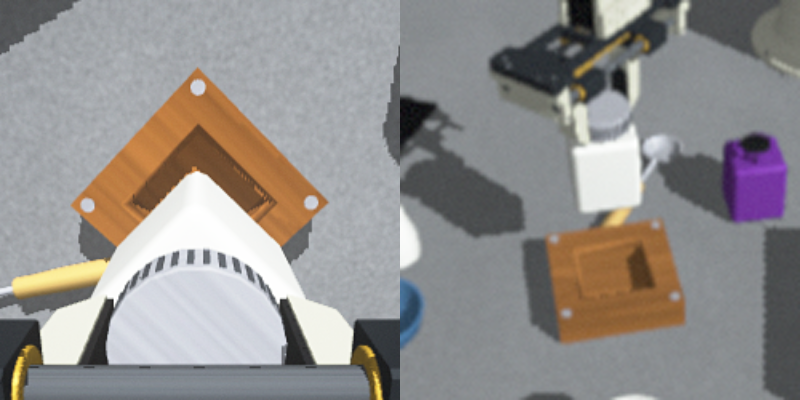

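The view shows the jar upright in the grip, with its lower far corner at crop pixel (200,172) pointing the same way as the pocket's corner at (198,127). I'll compute the edge angles and the corner from full-resolution line fits.

Run:
```python
from h import *; import pickle
m=pickle.load(open("w3.pkl","rb")); im=cv2.imread("pics/w3.png"); hsv=cv2.cvtColor(im,cv2.COLOR_BGR2HSV)
w=(hsv[...,1]<45)&(hsv[...,2]>170)
L=[];Rr=[]
for v in range(166,200,2):
    r=w[v]; 
    if not r[320]: continue
    a=320
    while r[a-1]:a-=1
    b=320
    while r[b+1]:b+=1
    L.append((a,v+.5));Rr.append((b+1,v+.5))
print(L,Rr)
for z in(135,145):
    E=[]
    for S in(L[1:],Rr[1:]):
        X=np.array([ray(m,p,z)[:2] for p in S]); vx,vy,x,y=cv2.fitLine(X.astype(np.float32),cv2.DIST_HUBER,0,.01,.01).ravel()
        E.append((np.array([x,y]),np.array([vx,vy]))); print(z,np.degrees(np.arctan2(vy,vx))%90)
    (a,u),(b,v)=E; k=np.linalg.solve(np.stack([u,-v],1),b-a); c=a+k[0]*u; s,p,R=pose(); print("corner",c,"rel tcp",c-p[:2],np.linalg.norm(c-p[:2]),np.degrees(np.arctan2(*(c-p[:2])[::-1])))
```

```text
[(305, 166.5), (303, 168.5), (301, 170.5), (299, 172.5), (298, 174.5), (296, 176.5), (294, 178.5), (291, 180.5), (290, 182.5), (288, 184.5), (286, 186.5), (284, 188.5), (282, 190.5), (280, 192.5), (278, 194.5), (276, 196.5), (274, 198.5)] [(332, 166.5), (334, 168.5), (336, 170.5), (338, 172.5), (340, 174.5), (342, 176.5), (344, 178.5), (346, 180.5), (348, 182.5), (350, 184.5), (352, 186.5), (354, 188.5), (356, 190.5), (358, 192.5), (360, 194.5), (362, 196.5), (364, 198.5)]
135 27.644901
135 27.019138
corner [572.5083   -89.413574] rel tcp [13.16281078 40.75285576] 42.82586648162093 72.10000379349964
145 27.64265
145 27.01973
corner [572.95917 -87.97872] rel tcp [13.61367748 42.18770836] 44.329842666646876 72.11547372813604
```

Run:
```python
from h import *; import pickle
m=pickle.load(open("w3.pkl","rb")); a=ray(m,(249.3,177.8),35);b=ray(m,(389,176.2),35); print(a,b,(a+b)/2,np.linalg.norm(a-b))
P=[pose()[1]]
for _ in range(4): read_camera("wrist"); P.append(pose()[1])
print(np.round(P,1)); p=np.mean(P,0); print(p, Ro.from_euler("xyz",[180,0,72],degrees=True).inv().apply(np.array([559.5,-130.5,0])-p))
```

```text
[ 484.63919868 -106.09649265   35.        ] [ 635.73065547 -153.21271978   35.        ] [ 560.18492708 -129.65460622   35.        ] 158.26739137870965
[[ 559.3 -130.2  221.6]
 [ 559.4 -130.5  221.6]
 [ 559.5 -130.8  221.7]
 [ 559.5 -131.1  221.8]
 [ 559.5 -131.2  221.7]]
[ 559.45713725 -130.75687842  221.6885874 ] [ 2.57551215e-01 -3.86148963e-02  2.21688587e+02]
```

{"name": "servo_tool", "arguments": {
  "moves": [
    [[0,0,10,0,0,0,45],[0,0,25,0,0,0,45],[0,0,25,0,0,0,45],[0,0,20,0,0,0,45],[0,0,10,0,0,0,45],[0,0,5,0,0,0,45],[0,0,5,0,0,0,45],[0,0,4,0,0,0,45],[0,0,4,0,0,0,45],[0,0,0,0,0,0,45]]
  ]
}}

```text
time: 7.42
position: [559.7, -131.6, 113.8]
tcp_rot: [180.0, 0.0, 71.9]
ft_force: [0.5, -0.5, -4.8]
finger_gap: 57.5
grasp_force: 30.0
```

{"name": "servo_tool", "arguments": {
  "moves": [
    [[0,0,3,0,0,0,45],[0,0,3,0,0,0,45],[0,0,3,0,0,0,45],[0,0,3,0,0,0,45],[0,0,3,0,0,0,45],[0,0,2,0,0,0,45],[0,0,1,0,0,0,45],[0,0,0,0,0,0,45]]
  ]
}}

```text
time: 8.08
position: [559.9, -131.6, 95.6]
tcp_rot: [180.0, -0.0, 71.9]
ft_force: [0.4, 1.5, -2.6]
finger_gap: 57.2
grasp_force: 30.0
```

{"name": "servo_tool", "arguments": {
  "moves": [
    [[0,0,1,0,0,0,45],[0,0,1,0,0,0,45],[0,0,0,0,0,0,45],[0,0,0,0,0,0,45]]
  ]
}}

```text
time: 8.42
position: [560.3, -131.8, 95.2]
tcp_rot: [179.9, 0.0, 71.9]
ft_force: [-2.5, 1.5, 9.6]
finger_gap: 57.3
grasp_force: 30.0
```

{"name": "servo_tool", "arguments": {
  "moves": [
    [[0,0,0,0,0,0,66],[0,0,0,0,0,0,70],[0,0,0,0,0,0,70],[0,0,0,0,0,0,70],[0,0,0,0,0,0,70]]
  ]
}}

```text
time: 8.83
position: [559.5, -131.8, 93.6]
tcp_rot: [-180.0, 0.0, 71.9]
ft_force: [-0.3, 1.2, -0.0]
finger_gap: 69.6
grasp_force: 0.0
```

Run:
```python
from h import *; import pickle
todelta([559.6,-131,94])
m,im=save("wrist","w4");m2,i2=save("scene","s4");print(proj(m2,[[559.6,-131,90]]))
b=i2[140:260,215:365,::-1]
cv2.imwrite("pics/v4.png",np.hstack([cv2.resize(im[50:300,195:445,::-1],(400,400)),cv2.resize(b,(400,400),interpolation=2)]))
todelta([559.6,-131,94])
```

```text
t=8.8 pos [ 559.5 -131.8   93.6] rpy [-180.     0.    71.9] gap 69.6 gf 0.0 F [-0.3  1.2 -0. ] Tz -0.01 | tool d [ 0.8 -0.2 -0.4]  q [ 42.  35. -41. 105.  29.  51. -31.]
[[284.98707558 200.67267054]]
t=8.9 pos [ 559.5 -131.7   93.6] rpy [-180.     0.    71.9] gap 70.0 gf 0.0 F [ 0.6 -0.  -0.1] Tz -0.00 | tool d [ 0.7 -0.1 -0.4]  q [ 42.  35. -41. 105.  29.  51. -31.]
```

View pics/v4.png

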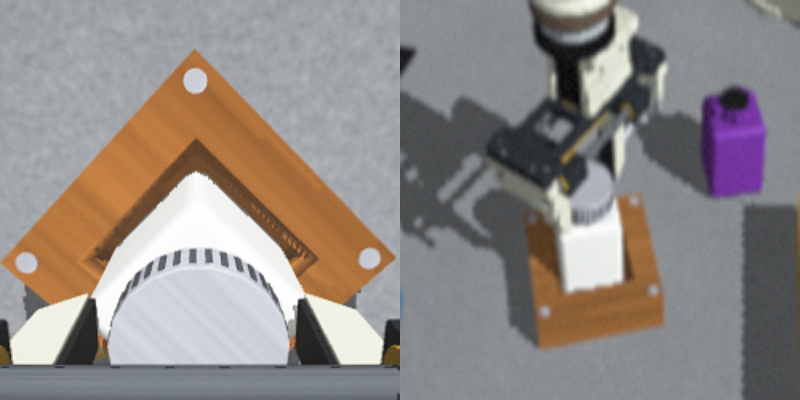

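The jar sits squarely in the pocket with its lid on, and the pads are centred on it. I'll regrip and unscrew.

{"name": "servo_tool", "arguments": {
  "moves": [
    [[0,0,0,0,0,0,50],[0,0,0,0,0,0,45],[0,0,0,0,0,0,45],[0,0,0,0,0,0,45],[0,0,0,0,0,0,45],[0,0,0,0,0,-0.03,45],[0,0,0,0,0,-0.06,45],[0,0,0,0,0,-0.06,45],[0,0,0,0,0,-0.06,45],[0,0,0,0,0,-0.06,45],[0,0,0,0,0,0,45]]
  ]
}}

```text
time: 9.85
position: [559.8, -130.3, 93.8]
tcp_rot: [180.0, -0.1, 87.6]
ft_force: [0.4, 1.0, 0.3]
finger_gap: 57.7
grasp_force: 30.0
```

Run:
```python
from h import *
todelta([559.6,-131,94])
```

```text
t=9.8 pos [ 559.8 -130.3   93.8] rpy [ 1.80e+02 -1.00e-01  8.76e+01] gap 57.7 gf 30.0 F [0.4 1.  0.3] Tz 0.03 | tool d [-0.7 -0.2 -0.2]  q [ 44.  36. -45. 105.  32.  52. -18.]
```

{"name": "servo_tool", "arguments": {
  "moves": [
    [[0,0,0,0,0,-0.06,45],[0,0,0,0,0,-0.06,45],[0,0,0,0,0,-0.06,45],[0,0,0,0,0,-0.06,45],[0,0,0,0,0,-0.06,45],[0,0,0,0,0,-0.06,45]]
  ]
}}

```text
time: 10.35
position: [560.0, -130.3, 93.8]
tcp_rot: [179.9, -0.1, 108.1]
ft_force: [1.0, 2.7, -1.6]
finger_gap: 57.4
grasp_force: 30.0
```

Run:
```python
from h import *
todelta([559.6,-131,94])
```

```text
t=10.3 pos [ 560.  -130.3   93.8] rpy [ 1.799e+02 -1.000e-01  1.081e+02] gap 57.4 gf 30.0 F [ 1.   2.7 -1.6] Tz -0.27 | tool d [-0.6 -0.6 -0.2]  q [ 47.  38. -49. 105.  36.  53.  -0.]
```

{"name": "servo_tool", "arguments": {
  "moves": [
    [[0,0,0,0,0,-0.06,45],[0,0,0,0,0,-0.06,45],[0,0,0,0,0,-0.06,45],[0,0,0,0,0,-0.06,45],[0,0,0,0,0,-0.06,45],[0,0,0,0,0,-0.06,45],[0,0,0,0,0,-0.06,45],[0,0,0,0,0,-0.06,45],[0,0,0,0,0,0,45],[0,0,0,0,0,0,45]]
  ]
}}

```text
time: 11.18
position: [560.8, -130.2, 95.2]
tcp_rot: [179.9, 0.1, 135.5]
ft_force: [-0.4, 2.9, 7.4]
finger_gap: 57.6
grasp_force: 30.0
```

Run:
```python
from h import *
todelta([559.6,-131,94])
```

```text
t=11.2 pos [ 560.8 -130.2   95.2] rpy [1.799e+02 1.000e-01 1.355e+02] gap 57.6 gf 30.0 F [-0.4  2.9  7.4] Tz 0.05 | tool d [ 0.3 -1.4  1.2]  q [ 51.  41. -55. 105.  41.  56.  23.]
```

{"name": "servo_tool", "arguments": {
  "moves": [
    [[0,0,0,0,0,-0.05,45],[0,0,-1,0,0,0,45],[0,0,-2,0,0,0,45],[0,0,-2,0,0,0,45],[0,0,0,0,0,0,45],[0,0,0,0,0,0,45]]
  ]
}}

```text
time: 11.68
position: [559.4, -131.4, 98.7]
tcp_rot: [-180.0, -0.0, 138.4]
ft_force: [0.0, 2.0, -0.3]
finger_gap: 57.1
grasp_force: 30.0
```

Vertical force is about zero, so the jar is not being lifted. I'll continue the lift.

{"name": "servo_tool", "arguments": {
  "moves": [
    [[0,0,-2,0,0,0,45],[0,0,-3,0,0,0,45],[0,0,-4,0,0,0,45],[0,0,-5,0,0,0,45],[0,0,-5,0,0,0,45],[0,0,-4,0,0,0,45],[0,0,-2,0,0,0,45],[0,0,0,0,0,0,45],[0,0,0,0,0,0,45],[0,0,0,0,0,0,45]]
  ]
}}

```text
time: 12.52
position: [559.4, -131.6, 123.6]
tcp_rot: [-180.0, -0.0, 138.4]
ft_force: [-0.6, 0.9, 0.4]
finger_gap: 57.5
grasp_force: 30.0
```

Run:
```python
from h import *
todelta([559.6,-131,94])
m,im=save("wrist","w5");m2,i2=save("scene","s5")
b=i2[140:260,215:365,::-1]
cv2.imwrite("pics/v5.png",np.hstack([cv2.resize(im[50:300,195:445,::-1],(400,400)),cv2.resize(b,(400,400),interpolation=2)]))
todelta([559.6,-131,94])
```

```text
t=12.5 pos [ 559.4 -131.6  123.6] rpy [-180.    -0.   138.4] gap 57.5 gf 30.0 F [-0.6  0.9  0.4] Tz 0.03 | tool d [ 0.2  0.6 29.6]  q [ 53.  39. -58. 104.  39.  59.  28.]
t=12.6 pos [ 559.3 -131.5  123.5] rpy [-180.    -0.   138.4] gap 57.2 gf 30.0 F [-0.6  0.2  0. ] Tz 0.01 | tool d [ 0.1  0.5 29.5]  q [ 53.  39. -58. 104.  39.  59.  28.]
```

View pics/v5.png

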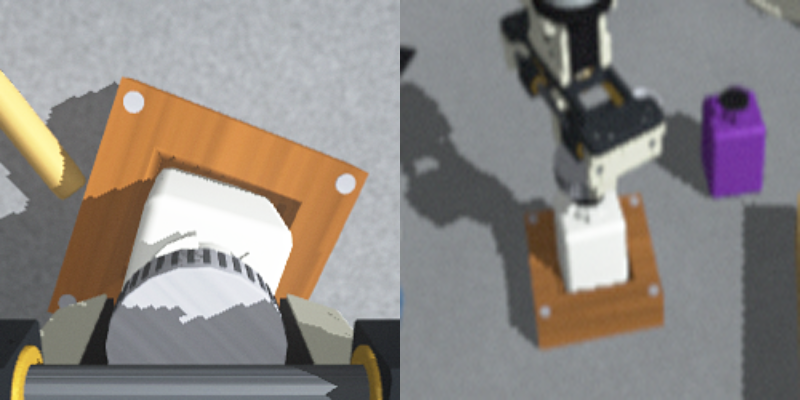

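The jar is still standing in the pocket at crop pixel (595,255), the same place as before. The lid is level in the gripper, about 29 mm above its closed height, and the force reading shows no jar weight. I'll hand the job in.

```bash
python3 -c "
from workcell import ctrl
print(ctrl.job_done())"
```

```text
the job is handed in; nothing more can be done
None
```

I handed the job in with the square jar standing in the holder and its unscrewed lid held level in the gripper about 29 mm above its closed height; the hand-in returned no verdict.

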